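# Emboss a gift card and ease the press arm back up

### The job

A gift card lies ready in the long-armed embossing press on the shop table. Push the press's sprung arm all the way down and keep it there for a moment, then let it come back up slowly, easing it up under control over a couple of seconds until it is fully raised, never letting it spring back by itself. Leave the short, broad hole punch beside it alone.

Things in the scene. Friction and masses are not known exactly. Their poses are not given: they have to be found in the camera images.
- press: Long-armed embossing press, fixed to the table: dark steel base 210 x 62 mm, a white card (85 x 55 mm) lying across it, above it one narrow sprung arm (24 mm wide) that slopes up from a hinge at the base's +x end to a palm pad over the -x end. Origin: centre of the underside; z up; -x points roughly to the robot (up to 0.4 rad off). Hinge pin at x = +85, z = 55 mm.
- press_arm_pad (a point): Top centre of the black palm pad at the free end of the press's arm; pad top 56 mm along the arm, 44 mm across. 119 mm above the table when raised, 59 mm when fully down, moving 13 mm outwards (base -x) on the way. Raised, its axes are those of the press's base; they turn with the arm. The raised pad slopes 0.28 rad (free end higher), the lowered one 0.08 rad the other way.
- press_arm (a joint): Angle of the press's arm, rad: 0 = fully raised (rest), 0.36 = fully down on its stop. A spring drives it up all the time: pushing straight down on the pad takes about 3 N at the start, 8 N at the bottom. Let go, it snaps up at several rad/s. 0.1 rad is about 17 mm at the pad.
- punch: Two-hole punch, a bystander, fixed to the table: much shorter and broader than the press, black base 100 mm long (x) and 112 mm wide (y), sprung arm a plate 78 mm wide with a black front lip at its -x end, 70 mm high overall. Origin: centre of the underside; z up; lip towards -x.
- punch_arm (a joint): Angle of the punch's sprung arm, rad: 0 = raised (rest), 0.2 = down. It is to stay at rest.
- lamp_post (a point): The turned orange wooden column of the table lamp at the left (fixed, 45 mm thick, up to about 0.5 m high, under a wide shade; its foot is 150 mm wide). Origin: on the column's axis at table height. The arm starts close in front of it: draw back towards the robot before swinging or turning the gripper to the right.

How it is judged (in metres and radians):
On the way:
1. the press arm is held fully down (value of joint press_arm above 0.3 rad), for 0.3 s.
At the end, for the whole second after the job is handed in: The press arm, after having been held fully down (beyond 0.30 rad) for 0.3 s, is back up at rest (within 0.04 rad of fully raised), having risen slowly; the punch's arm is at rest (within 0.04 rad) (value of joint each of press_arm, punch_arm below 0.04 rad); the robot touches nothing.
It fails at once if the press arm springs back (rises faster than 0.8 rad/s, about 0.13 m/s at the pad, while more than 0.05 rad or 8 mm below its rest) (velocity of joint press_arm below -0.8 rad/s and value of joint press_arm above 0.05 rad).
It fails at once if the hole punch is pressed (beyond 0.08 rad) (value of joint punch_arm above 0.08 rad).
It also fails if it takes over 35 s, if anything falls off the work surface, if the arm or the gripper's body presses on something with over 40 N, if the wrist force passes 120 N, or if a joint passes its speed limit or range.

### The arm

A 7-joint arm with a two-finger parallel gripper is mounted at the origin on a cart in front of the work surface, level with it; the furniture and walls round the work are solid. World frame = base frame: x ahead of the robot, y to its left, z up, the work surface at z = 0. Lengths are in m, angles in degrees, forces in N, time in s.
With the tool pointing down it reaches from about 0.425 to 0.825 m from the base axis. Payload 3.6 kg.
Tool frame: the origin (TCP) lies on the centre line of the jaws, within the pads' length; the fingertips stand 17 mm ahead of it and the grasp point (between the pads) lies 2 mm behind it; z points along the fingers, y is the line along which they close (so a half turn about z gives the same grasp; the last joint's range is limited). The gripper opens to 93 mm and grips with 3 to 60 N. Pads are 15 mm wide; open, the fingers measure 128 mm over their backs; the gripper's body (75 mm by 188 mm) begins 65 mm behind the grasp point.
Start: joints at [66.377, 35.231, -0.722, 81.555, 0.464, 63.22, -2.315], TCP at [0.245, -0.602, 0.236] pointing down, gripper open.
Joint ranges: [-178.69, 178.69], [-17.37, 117.87], [-77.05, 75.6], [15.02, 138.74], [-78.02, 258.01], [0.78, 113.62], [-162.83, 162.83]. Speed limits (degrees/s): [159.86, 159.86, 180, 180, 180, 180, 180].

### API

Orientations are given as a 3x3 rotation matrix whose columns are the frame's x, y, z axes.
In Python, from station import ctrl gives the robot as it stands. The module is installed in compiled form; this text tells all that it offers. Calls block until the motion is done:
- ctrl.movep(position, orientation): joint-space move of the TCP to a pose.
- ctrl.move_linear(position, frame=None, velocity=0.15, guard=None): straight line of the TCP; frame=None keeps the orientation; velocity is the mean speed in m/s. With guard (N) it stops when the force on the tool has changed by that much, and returns True; else False.
- ctrl.movej(angles): joint-space move.
- ctrl.set_gripper(opening): finger opening in m; the grip force is fixed at half the most; returns when the fingers have stopped.
- ctrl.pause(seconds).
- ctrl.inverse_kinematics(position, orientation): joint angles nearest the present ones, or None.
- ctrl.get_obs(): the state.
- ctrl.camera(name): name is "scene" or "side" or "wrist"; returns the picture (384x512x3 uint8, red, green, blue); there is no depth.
- ctrl.camera_params(name): a dict with "intrinsics" (3x3 intrinsics, pixels), "rvec" (rotation vector, rad) and "tvec" (3), from world to camera coordinates, as OpenCV has them. Camera axes: x right, y down, z forward; pixel columns grow to the right and rows downward; lengths in m; the calibration is good to about 2 mm. A picture is of the moment at which its call begins: read the wrist's pose just before it. camera_params takes no time and is no camera call; for the wrist camera it gives the pose at the moment of the call.
A pose or a line that the arm cannot do raises ctrl.MotionError and nothing moves.
- ctrl.sign_off(): hands the job in; it is judged then, once.
Trained networks look in the newest picture that a camera, given by its name, has taken for a name from the list of things; names that differ only in an ending like _2 or _b are one class to them, and where a whole thing is asked for, a point or a joint stands for the part that bears it (a point fixed in the world has none). Each returns a list of dicts, best first, with "conf" (0 to 1); they miss things now and then, are a little off and sometimes report something else, mostly with a low value. They report only what shows in the picture. A call takes as long as a camera call.
- ctrl.regions_of(query, camera): "region" (384x512 bool, what is visible of it).
- ctrl.landmark_of(query, camera): "centre" ([x, y, z] in m, in world coordinates, good to about 4 mm: a listed point, or the origin of a listed thing).
The state is a dict: "time": time; "joints": joint angles; "joint_vel": joint speeds; "joint_torque": joint torques, N m; "position": TCP position; "tool_rot": TCP orientation; "ft_force": force on the tool from outside, world axes, zero at the start; "wrist_torque": the same for the moment, N m; "gripper_width": finger opening in m; "grip_force": force on a finger pad.
Only numpy, scipy, OpenCV 4.12 (cv2) and the standard library are available. Lean on these libraries where they do the work, as an engineer would, in place of code of your own. Each camera call takes 0.05 s, during which the arm holds its last target. There are 200 camera calls.

## Working session

There is one attempt and no reset: what is moved stays moved. The work goes in short steps, each a Python script; the robot and the scene stay as the last script left them, time stands still between calls to the robot, and variables do not carry over. Pictures are saved under pics/ and viewed, at most 10 in all, crops included, and the job is handed in when it is done.

```bash
mkdir -p pics
python3 - <<'E'
from station import ctrl
import cv2,numpy as np
o=ctrl.get_obs();print(o['time'],o['position'],o['tool_rot'],o['gripper_width'])
ims=[]
for c in("scene","side"):
    im=ctrl.camera(c);ims.append(im)
    for q in("press_arm_pad","press","punch","lamp_post"):
        print(c,q,[(np.round(d['centre'],3),round(d['conf'],2)) for d in ctrl.landmark_of(q,c)][:3])
cv2.imwrite('pics/a.png',cv2.cvtColor(cv2.resize(np.vstack(ims),(400*1,600)),cv2.COLOR_RGB2BGR))
cv2.imwrite('pics/s.png',cv2.cvtColor(ims[0],cv2.COLOR_RGB2BGR))
E
```

```text
0.0 [ 0.24429421 -0.6015266   0.23451545] [[ 9.26491179e-01  3.76315141e-01 -1.00441179e-03]
 [ 3.76316477e-01 -9.26488300e-01  2.31068451e-03]
 [-6.10302052e-05 -2.51880552e-03 -9.99996826e-01]] 0.092961356894011
scene press_arm_pad [(array([0.456, 0.07 , 0.116]), 0.83)]
scene press [(array([ 0.53 ,  0.07 , -0.003]), 0.86)]
scene punch [(array([ 0.536, -0.162, -0.004]), 0.89)]
scene lamp_post []
side press_arm_pad [(array([0.457, 0.069, 0.118]), 0.97)]
side press [(array([0.528, 0.062, 0.004]), 0.71)]
side punch [(array([ 0.546, -0.162,  0.004]), 0.95), (array([0.455, 0.071, 0.116]), 0.41)]
side lamp_post []
```

View pics/a.png

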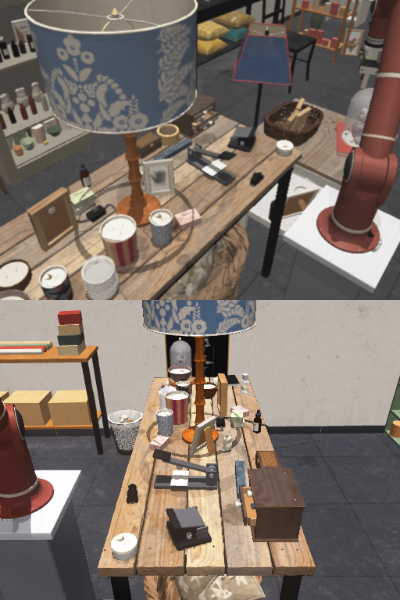

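Run:
```python
from station import ctrl
import cv2,numpy as np
P={}
for c in("scene","side"):
    p=ctrl.camera_params(c);K,r,t=np.array(p['intrinsics']),np.array(p['rvec'],float),np.array(p['tvec'],float)
    R=cv2.Rodrigues(r)[0];print(c,'cam at',-R.T@t)
    P[c]=K@np.c_[R,t]
    pts=np.array([[0,0,0],[.244,-.602,.235],[.456,.07,.117],[.54,-.16,0.]])
    print(cv2.projectPoints(pts,r,t,K,None)[0].reshape(-1,2).round())
X=cv2.triangulatePoints(P['scene'],P['side'],np.array([[175.],[265]]),np.array([[255.],[173]]));print('lamp',(X[:3]/X[3]).ravel())
a=cv2.cvtColor(ctrl.camera('wrist'),cv2.COLOR_RGB2BGR);b=cv2.cvtColor(ctrl.camera('side'),cv2.COLOR_RGB2BGR)
cv2.imwrite('pics/w.png',a);cv2.imwrite('pics/b.png',b)
```

```text
scene cam at [-0.14904309  0.95149659  0.94280938]
[[445. 293.]
 [465. 103.]
 [290. 198.]
 [309. 184.]]
side cam at [ 0.57442779 -0.91463536  0.72303813]
[[ 26. 253.]
 [-35. 420.]
 [207. 197.]
 [239. 296.]]
lamp [0.58375601 0.39504093 0.0098108 ]
```

View pics/w.png

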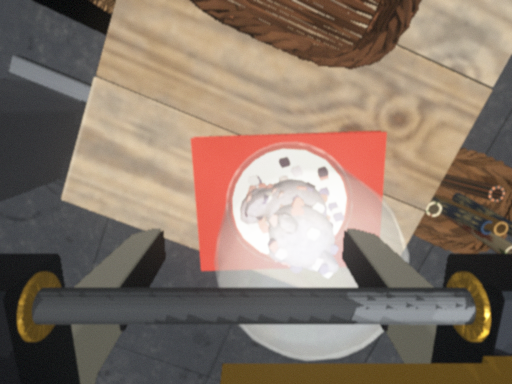

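View pics/b.png

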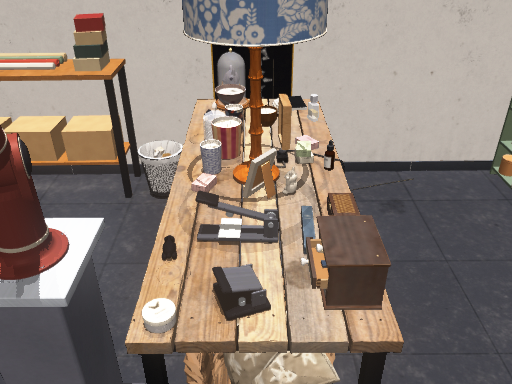

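View pics/s.png

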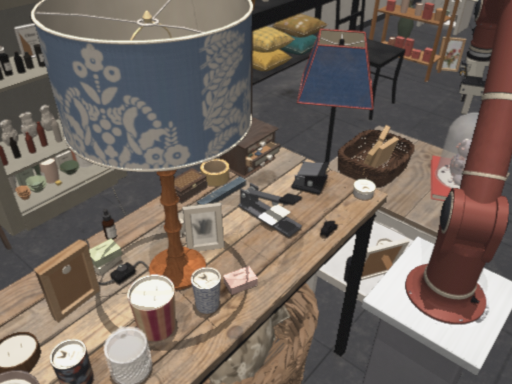

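Run:
```python
from station import ctrl
import cv2,numpy as np
o=ctrl.get_obs();p=o['position'];R=o['tool_rot']
ctrl.move_linear([p[0],p[1],.38])
a=np.arctan2(p[1],p[0])
ctrl.move_linear([.5*np.cos(a),.5*np.sin(a),.38],velocity=.2)
ctrl.set_gripper(0)
best=None
for s in(1,-1):
    y=np.array([0,s,0.]);z=np.array([0,0,-1.]);F=np.c_[np.cross(y,z),y,z]
    j=ctrl.inverse_kinematics([.457,.07,.25],F);print(s,None if j is None else np.round(j,1))
    if j is not None and (best is None or abs(j[6])<abs(best[1][6])): best=(F,j)
print(np.round(ctrl.get_obs()['joints'],1))
ctrl.movep([.47,.07,.30],best[0])
im=ctrl.camera('wrist')
print([(np.round(d['centre'],3),round(d['conf'],2)) for d in ctrl.landmark_of('press_arm_pad','wrist')])
print([(np.round(d['centre'],3),round(d['conf'],2)) for d in ctrl.landmark_of('press','wrist')])
cv2.imwrite('pics/w2.png',im[:,:,::-1]);cv2.imwrite('pics/b2.png',ctrl.camera('side')[:,:,::-1])
o=ctrl.get_obs();print(o['time'],o['position'],o['ft_force'],o['joints'].round(1) if hasattr(o['joints'],'round') else o['joints'])
```

```text
1 [ 25.   24.5 -51.3 109.1  22.6  57.2  53.6]
-1 [  18.    21.7  -40.3  109.2   16.9   55.1 -120.1]
[66.1 15.  -1.  91.4  0.3 73.6 -2.8]
[(array([0.46 , 0.07 , 0.119]), 0.61), (array([ 0.533,  0.068, -0.   ]), 0.58)]
[(array([ 0.532,  0.065, -0.001]), 0.56)]
6.4333 [0.47018189 0.06929708 0.29996201] [0.41948468 0.23229626 0.62363208] [ 25.4  22.1 -51.  102.6  18.9  64.4  58. ]
```

View pics/w2.png

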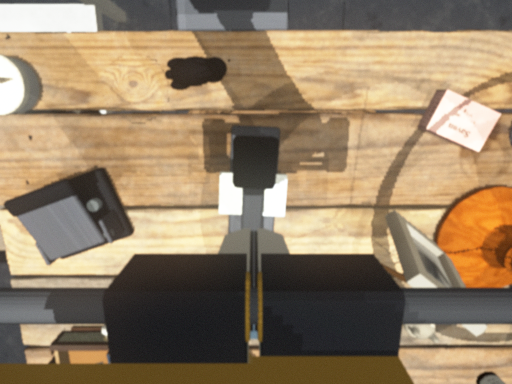

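View pics/b2.png

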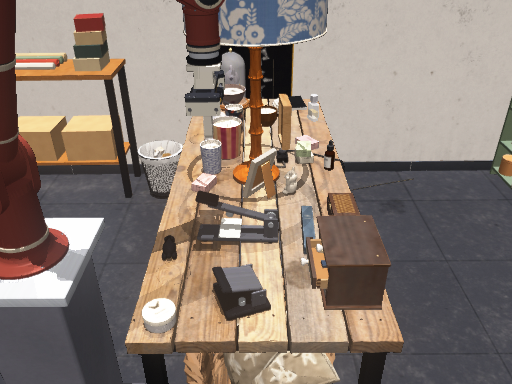

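Run:
```python
from station import ctrl
import numpy as np
def s(t):
    o=ctrl.get_obs();print(t,round(o['time'],2),np.round(o['position'],4),np.round(o['ft_force'],1))
ctrl.move_linear([.457,.069,.15],velocity=.12);s('above')
g=ctrl.move_linear([.443,.069,.068],velocity=.035,guard=15);s(('down',g))
ctrl.pause(.7);s('held')
import cv2;cv2.imwrite('pics/d.png',ctrl.camera('side')[100:300,100:340,::-1])
```

```text
above 7.84 [0.4575 0.0692 0.1505] [ 0.6 -0.1 -0.1]
('down', True) 9.73 [0.4449 0.0694 0.0769] [-1.8 -0.3 11.9]
held 10.43 [0.4449 0.0694 0.077 ] [-1.9 -1.1 11. ]
```

View pics/d.png

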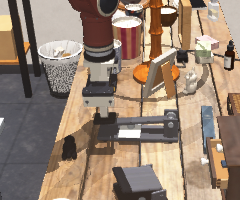

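The picture shows the fingertips on the pad (crop about 105,110) with the arm level, and a tip height of 60 mm means it is fully down. Next I ease it up.

Run:
```python
from station import ctrl
import numpy as np
def s(t):
    o=ctrl.get_obs();print(t,round(o['time'],2),np.round(o['position'],4),np.round(o['ft_force'],1))
ctrl.move_linear([.457,.069,.146],velocity=.02);s('up')
ctrl.move_linear([.457,.069,.22],velocity=.08);s('clear')
ctrl.pause(.5)
ctrl.camera('side');print([(np.round(d['centre'],3),round(d['conf'],2)) for d in ctrl.landmark_of('press_arm_pad','side')])
import cv2;cv2.imwrite('pics/e.png',ctrl.camera('side')[100:300,100:340,::-1])
```

```text
up 14.18 [0.457 0.069 0.146] [ 0.4  0.8 -1. ]
clear 15.25 [0.4567 0.0688 0.2196] [-0.2  0.   0.1]
[(array([0.454, 0.067, 0.118]), 0.86)]
```

View pics/e.png

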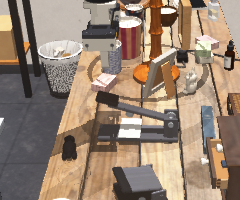

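The arm is fully raised (pad at crop 107,98; 118 mm high), the gripper is clear of it, and the punch is untouched.

```bash
python3 -c "
from station import ctrl
print(ctrl.sign_off())"
```

```text
the job is handed in; nothing more can be done
None
```

I pressed the embossing arm fully down, held it there for 0.7 s and eased it back up over about 3.5 s. It ended fully raised with the gripper clear and the punch untouched, and the job is handed in; sign-off gave no verdict.

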